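Free the jammed spacer bar

TASK

The wooden spacer bar is jammed under the keepers of the clamp saddle. Lift the knocking block out of its cradle by its two steel ends, set it down, take it again by its sides and, using a steel end of the block and never the gripper on the jammed bar, knock the bar sideways until it is fully clear of both keepers. Then put the block down flat on the worktop, the saddle plate or back in its cradle, lift the bar out and lay it gently, flat on the floor of the empty tray, leaving the paper rolls, tape and core where they stand.

Things in the scene. Friction and masses are not known exactly. Their poses are not given: they have to be found in the camera images.
- saddle: clamp saddle fixed to the worktop: dark steel plate 250 mm (x) by 270 mm (y, from -150 to +120 mm) by 8 mm thick, with two green keepers. Origin on the worktop, under the middle of the jammed bar's place. The bar lies along x, the last 25 mm of each end under a keeper's lip (underside 44, top 50 mm above the worktop). Between the lips (x = -55 to +55 mm) it is open from above and from -y
- saddle_clear (a point): point on the saddle's midline, axes as the saddle's, 60 mm along +y from its origin and 25 mm above the worktop: about where the bar's centre is once knocked well out. The keepers reach from y = -31 mm (back stops) to y = +22 mm (open side) of the saddle, so the bar comes out only towards +y and is clear with its centre beyond y = +42 mm
- shoe_face (a point): middle of the face of the sprung steel shoe inside the +x keeper, touching the bar's end (axes as the saddle's). It presses about 14 N along the bar against the other keeper's end wall: some 8 to 20 N at the middle of the bar's -y side slide it out along the plate; once out the bar is free
- bar_mid (a point): centre of the loose wooden spacer bar, 160 mm long (its x) by 40 mm wide (y) by 34 mm high (z), about 0.18 kg; jammed at first in the saddle, parallel to the saddle's x axis
- cradle: plywood cradle fixed to the worktop that holds the knocking block: floor 6 mm thick, 50 mm long (x), two upright side walls (at its +y and -y sides, 10 mm thick, inner faces 50 mm apart), tops 58 mm above the worktop, open at both x ends. Origin on the worktop under its middle
- block_mid (a point): centre of the loose knocking block of dark wood, 68 mm long (its x, steel plates on both end faces) by 44 mm wide (y) by 50 mm high (z), about 0.2 kg. At first it stands on the cradle's floor, parallel to it, its sides covered by the cradle's walls, its ends sticking out 9 mm at either end
- tray: empty low plywood tray fixed to the worktop, outside 240 mm (x) by 160 mm (y) by 26 mm high, walls and floor 5 mm thick; origin on the worktop under its middle
- tape: bystander: flat ring of clear tape, 100 mm outside diameter, 45 mm high; origin at the centre of its underside
- core: bystander: cardboard core tube standing on end, 44 mm diameter, 60 mm high; origin at the centre of its underside
- roll_c: bystander: wrapped paper roll standing on end, 100 mm diameter, 100 mm high; origin at the centre of its underside
- roll_d: bystander: wrapped paper roll standing on end, 100 mm diameter, 100 mm high; origin at the centre of its underside
- roll_e: bystander: wrapped paper roll standing on end, 100 mm diameter, 100 mm high; origin at the centre of its underside
Things that resemble listed ones, but are neither listed nor needed, are in the scene too. What is shaped like the part that bears block_mid but purple is not meant.

How it is judged:
On the way, in this order (a step that is already met when the one before it is completed fails the run):
1. the block is out of the cradle, set down flat and let go (horizontal distance between block_mid and cradle above 0.06 m and height (world z) of block_mid below 0.05 m and contact force between the fingers and block below 0.1 N and linear speed of block below 0.02 m/s), for 0.1 s.
2. the bar is knocked clear of both keepers (its centre more than 42 mm out), still down on the plate (y of bar_mid in the frame of saddle above 0.042 m and height (world z) of bar_mid below 0.035 m), for 0.1 s.
At the end, for the whole second after the job is handed in: the bar rests flat on the tray floor (centre inside the tray, under 29 mm above the worktop), let go and still; the block rests flat on worktop, saddle plate or cradle floor (centre under 50 mm high), still, not in the tray and not touching the bar (x of bar_mid in the frame of tray between -0.06 and 0.06 m and y of bar_mid in the frame of tray between -0.065 and 0.065 m and height (world z) of bar_mid below 0.029 m and linear speed of each of bar, block below 0.02 m/s and contact force between each of the fingers, block and bar below 0.1 N and height (world z) of block_mid below 0.05 m and contact force between block and tray below 0.1 N).
It fails at once if the gripper or arm touched the bar while it was still under the keepers (y of bar_mid in the frame of saddle below 0.036 m and height (world z) of bar_mid below 0.035 m and horizontal distance between bar_mid and saddle below 0.05 m and contact force between any of the fingers, the arm and bar above 0.5 N).
It fails at once if the block struck the bar with a side instead of a steel end (contact force between block and bar above 1 N and angle between the x axis of block_mid and the y axis of saddle, either way round above 0.5 rad).
It fails at once if the bar was dropped (linear speed of bar above 0.75 m/s and horizontal distance between bar_mid and saddle above 0.13 m and contact force between the fingers and bar below 0.1 N).
It fails at once if a bystander was shifted by more than 30 mm (distance of any of roll_c, roll_d, roll_e, tape, core from where it was at the start of the episode above 0.03 m).
It also fails if it takes over 69 s, if anything falls off the work surface, if the arm or the gripper's body presses on something with over 40 N, if the wrist force passes 120 N, or if a joint passes its speed limit or range.

ROBOT

A 7-joint arm with a two-finger parallel gripper is mounted at the origin on the work surface. World frame = base frame: x ahead of the robot, y to its left, z up, the work surface at z = 0. Lengths are in m, angles in rad, forces in N, time in s.
With the tool pointing down it reaches from about 0.4 to 0.85 m from the base axis. Payload 10.4 kg.
Tool frame: the origin (TCP) lies midway between the tips of the shut fingers; the grasp point (between the pads) lies 19 mm behind it; x points along the fingers, z is the direction in which the jaws open and shut, and the axes are right-handed (so a half turn about x gives the same grasp; the last joint's range is limited). The gripper opens to 87 mm and grips with 3 to 60 N. Pads are 19 mm wide; open, the fingers measure 117 mm over their backs; the gripper's body (75 mm by 190 mm) begins 51 mm behind the grasp point.
Start: joints at [-1.144, 0.332, -0.065, 1.46, 0.022, 1.35, -0.088], TCP at [0.272, 0.563, 0.223] pointing down, gripper open.
Joint ranges: [-2.6, 2.6], [-0.5, 2.12], [-1.47, 1.34], [0.16, 2.42], [-1.27, 4.41], [0.06, 2.06], [-2.6, 2.6]. Speed limits (rad/s): [2.22, 2.22, 2.79, 2.79, 3.14, 3.14, 3.14].

INTERFACE

Orientations are given as a unit quaternion [x, y, z, w].
In Python, from bench import read_state, camera, camera_params, close_job gives the robot as it stands.
- The arm moves only by the tool arm_command, never from a script. Its argument "targets" is a list of rows, each a list of 7 numbers: the closure in counts, from 0 (fully open) to 255 (shut), then the shift along the tool's x, y, z in mm, then the turn, a rotation vector about the tool's x, y, z in rad. A call has 1 to 10 rows; each row is the pose to reach, as a shift and turn from the pose commanded when the call began, along the tool's axes at that moment; what a row does not reach only later rows make up. A row lasts 1/10 s, in which the tool goes at most 50 mm and 8.59 degrees, less where a joint would pass 70% of its speed; a pose out of reach is approached as far as the arm can. A call with a gripper value outside its range is refused whole. The fingers move at their own pace and stop on an object; "newtons" is the grip in N (left out, the last holds). Time passes only in rows, so rows that repeat a pose let the fingers close. It gives the time, the measured TCP pose, the force and the opening at its end, in the units of the state.
- read_state(): the state, without advancing time (a new reading comes with each control period).
- camera(name): name is "scene" or "side" or "wrist"; returns the picture (400x640x3 uint8, red, green, blue); there is no depth.
- camera_params(name): a dict with "intrinsics" (3x3 intrinsics, pixels), "xyz" and "orientation" of the camera in the world; the wrist camera has in their place "mount" (4x4, takes a point from camera to tool coordinates, whose origin is the TCP and whose axes are the tool frame's). Camera axes: x right, y down, z forward; pixel columns grow to the right and rows downward; lengths in m; the calibration is good to about 2 mm. A picture is of the moment at which its call begins: read the wrist's pose just before it. camera_params takes no time and is no camera call.
- close_job(): hands the job in, once; it reports no verdict.
The state is a dict: "time": time; "joint_positions": joint angles; "joint_vel": joint speeds; "joint_torque": joint torques, N m; "ee_pos": TCP position; "eef_rot": TCP orientation; "ft_force": force on the tool from outside, world axes, zero at the start; "torque": the same for the moment, N m; "width": finger opening in m.
Only numpy, scipy, OpenCV 4.12 (cv2) and the standard library are available. Lean on these libraries where they do the work, as an engineer would, in place of code of your own. Each camera call takes 0.05 s, during which the arm holds its last target.

## Working session

There is one attempt and no reset: what is moved stays moved. The work goes in short steps, Python scripts to look and compute and a tool call to move; the robot and the scene stay as the last step left them, time stands still between calls to the robot, and variables do not carry over. Pictures are saved under pics/ and viewed, and the job is handed in when it is done.

Besides the shell and the picture viewer there is one more tool, called as name(argument=value, ...), one argument or row to a line, values as JSON. arm_command: Moves the arm, as the interface text tells. Its arguments: {"type":"object","properties":{"targets":{"type":"array"},"newtons":{"type":"number"}},"required":["targets"]}

```bash
mkdir -p pics; ls
python3 - <<'E'
from bench import *
import cv2,json
s=read_state(); print({k:(v if not hasattr(v,'tolist') else v.tolist()) for k,v in s.items()})
for n in ["scene","side","wrist"]:
    cv2.imwrite(f"pics/{n}0.png",camera(n)[:,:,::-1]); print(n,camera_params(n))
E
```

```text
pics
{'time': 0.0, 'joint_positions': [-1.1435807105608937, 0.3328613983493274, -0.06469693136403781, 1.4609351549326628, 0.021609555420064513, 1.3498607153415485, -0.0885079896883069], 'joint_vel': [-0.0007762763963121792, -0.0005262020295927867, -0.0013322828628824508, 0.0014677832138749955, -0.0003376973871152645, 0.0005524270629099716, 0.0004231420340927155], 'joint_torque': [0.00029270440791151486, -62.32738494873047, 0.024766892893239856, -38.9885938167572, -0.06128738634288311, 0.040034850826486945, 0.0001555502103656181], 'ee_pos': [0.27159713090137927, 0.5624910943405507, 0.2217634000577151], 'eef_rot': [-0.3761811912312559, 0.5993089021199043, 0.37562403826165996, 0.5985174459309198], 'ft_force': [-0.19852383068112697, 0.23018978849600027, -0.49758870007638956], 'torque': [0.03891730484309143, 0.0289478766535631, 0.0745031229467419], 'width': 0.08712842525367723}
scene {'intrinsics': array([[389.84664872,   0.        , 318.06169481],
       [  0.        , 389.84664872, 191.20854215],
       [  0.        ,   0.        ,   1.        ]]), 'xyz': array([1.30284425, 0.27961008, 
[... 222 characters left out ...]
0.        ,   0.        ,   1.        ]]), 'xyz': array([ 0.41805334, -1.24197083,  1.19904947]), 'orientation': array([ 0.91592738, -0.02284338,  0.00994386, -0.40057002])}
wrist {'intrinsics': array([[319.02378596,   0.        , 323.86163987],
       [  0.        , 319.02378596, 199.70545872],
       [  0.        ,   0.        ,   1.        ]]), 'mount': array([[-4.95023799e-04, -2.62666987e-01,  9.64886423e-01,
        -1.61562175e-01],
       [ 1.94308456e-04, -9.64886548e-01, -2.62666921e-01,
         7.20163653e-02],
       [ 9.99999859e-01,  5.74592143e-05,  5.28680221e-04,
         4.77731808e-04],
       [ 0.00000000e+00,  0.00000000e+00,  0.00000000e+00,
         1.00000000e+00]])}
```

View pics/scene0.png

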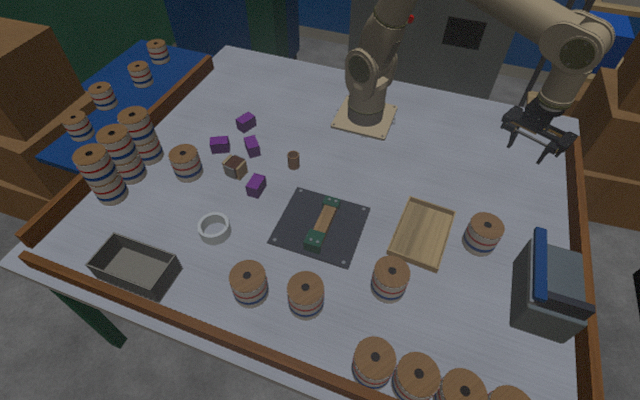

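View pics/side0.png

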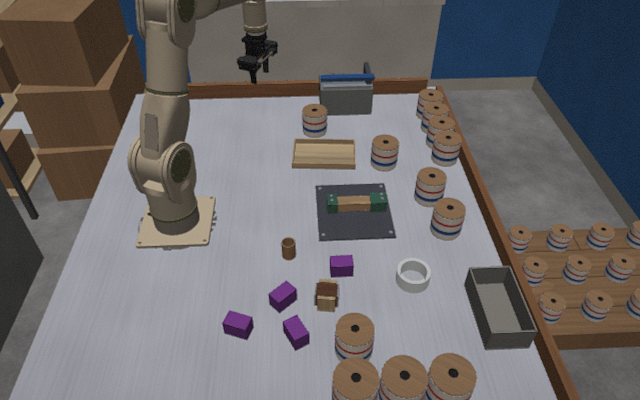

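View pics/wrist0.png

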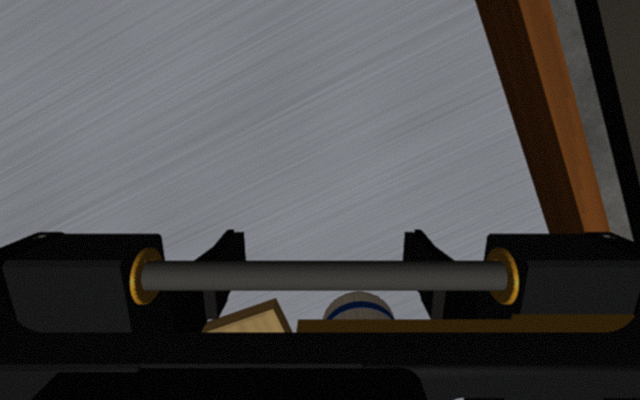

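The scene and side pictures show the saddle (scene ~(320,228)), cradle with the block (~(235,168)), tray (~(422,233)), tape, core and rolls, plus purple decoys. I'll zoom in to get corners.

```bash
cat > h.py <<'E'
import numpy as np, cv2
from scipy.spatial.transform import Rotation as R
from bench import camera_params
def cam(n,s=None):
    p=camera_params(n)
    if n=="wrist":
        M=np.array(p["mount"]); Rt=R.from_quat(s["eef_rot"]).as_matrix()
        return np.array(p["intrinsics"]), np.array(s["ee_pos"])+Rt@M[:3,3], Rt@M[:3,:3]
    return np.array(p["intrinsics"]),np.array(p["xyz"]),R.from_quat(p["orientation"]).as_matrix()
def ray(c,uv,z):
    K,t,Rm=c; d=Rm@np.linalg.solve(K,[uv[0],uv[1],1.]); return t+d*(z-t[2])/d[2]
def proj(c,P):
    K,t,Rm=c; q=(np.atleast_2d(P)-t)@Rm@K.T; return q[:,:2]/q[:,2:]
def zoom(src,dst,x,y,w,h,f):
    im=cv2.imread(src)[y:y+h,x:x+w]; im=cv2.resize(im,None,fx=f,fy=f,interpolation=cv2.INTER_CUBIC)
    for i in range(0,w,10): cv2.putText(im,str(x+i),(i*f,8),0,.3,(0,255,255),1); cv2.line(im,(i*f,10),(i*f,14),(0,255,255),1)
    for j in range(0,h,10): cv2.putText(im,str(y+j),(0,j*f+3),0,.3,(0,255,255),1); cv2.line(im,(22,j*f),(26,j*f),(0,255,255),1)
    cv2.imwrite(dst,im)
E
python3 - <<'E'
from h import *
zoom("pics/scene0.png","pics/z1.png",205,140,80,60,10)
zoom("pics/side0.png","pics/z2.png",290,260,80,60,10)
zoom("pics/scene0.png","pics/z3.png",260,180,110,85,7)
zoom("pics/side0.png","pics/z4.png",285,130,115,110,5)
zoom("pics/scene0.png","pics/z5.png",380,190,90,85,7)
E
```

```text
(no output)
```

View pics/z1.png

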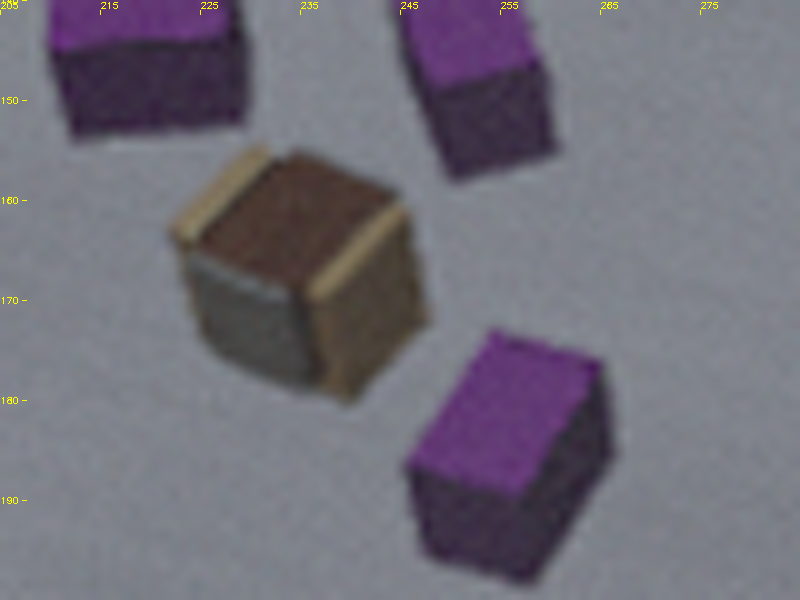

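View pics/z2.png

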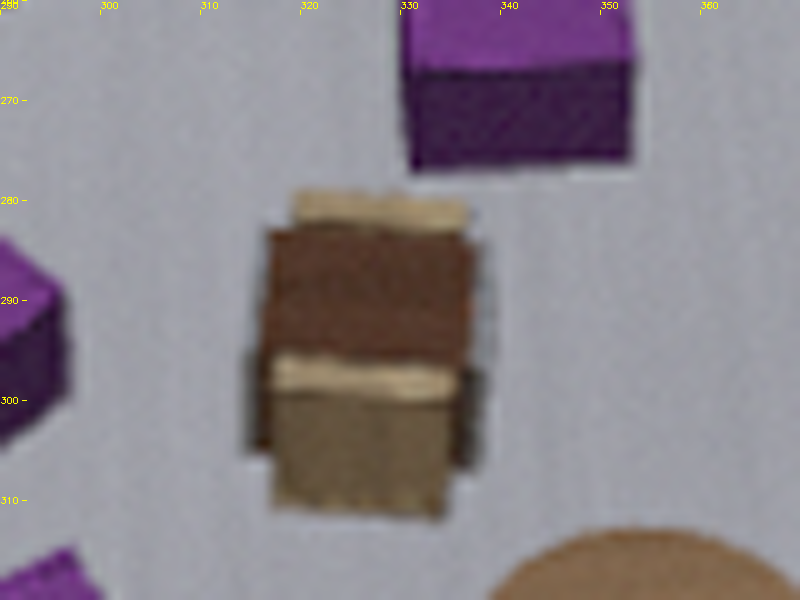

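View pics/z3.png

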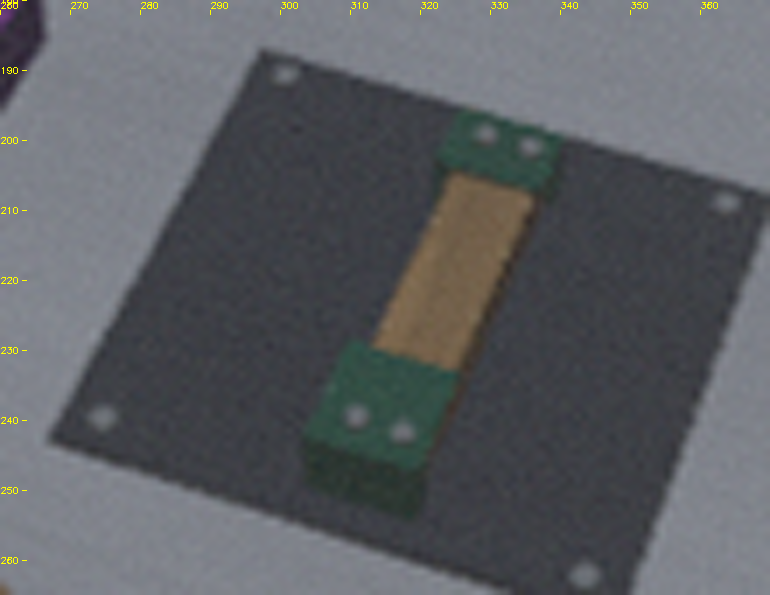

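View pics/z4.png

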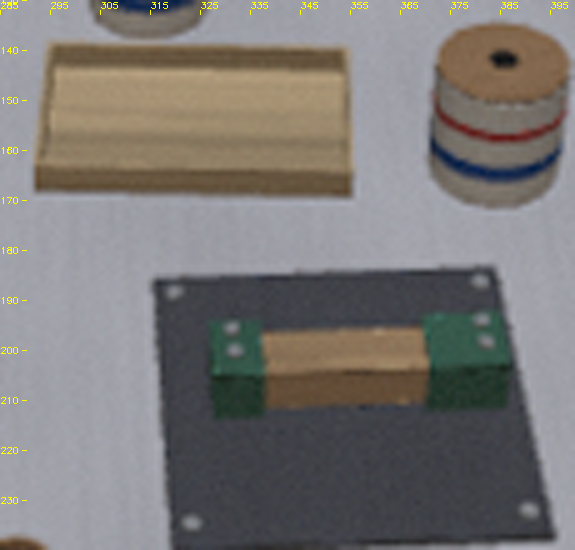

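View pics/z5.png

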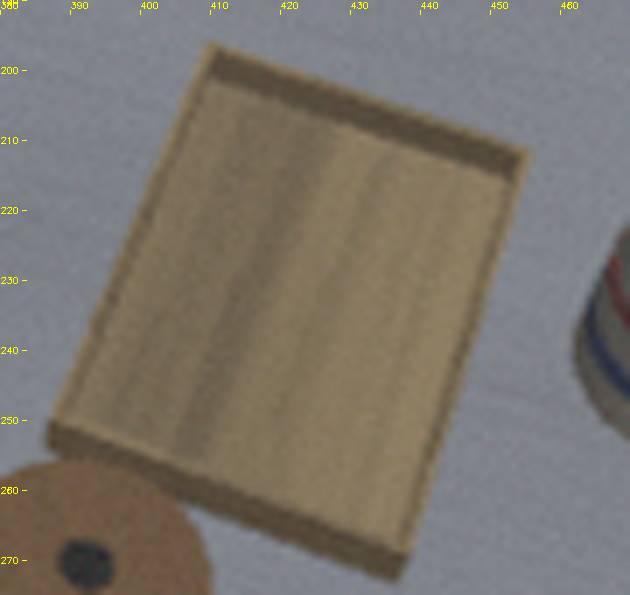

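```bash
cat >> h.py <<'E'
from scipy.optimize import least_squares
def fit(obs,p0,fn=None):
    # obs: list of (cam, (u,v), local xyz)
    def r(p):
        c,s=np.cos(p[2]),np.sin(p[2]); o=[]
        for cm,uv,L in obs:
            P=[p[0]+c*L[0]-s*L[1],p[1]+s*L[0]+c*L[1],L[2]]
            o+=list(proj(cm,P)[0]-uv)
        return np.array(o)
    q=least_squares(r,p0,loss='soft_l1'); return q.x, np.round(r(q.x).reshape(-1,2),1)
E
python3 - <<'E'
from h import *
np.set_printoptions(suppress=True,precision=4)
S=cam("scene");D=cam("side")
def z(c,x,y,f,px,L): return (c,np.array([x+px[0]/f-.5,y+px[1]/f-.5]),L)
ob=[z(S,260,180,7,(262,48),(-.125,-.15,.008)),z(S,260,180,7,(48,440),(.125,-.15,.008)),
z(D,285,130,5,(152,280),(-.125,.12,.008)),z(D,285,130,5,(495,266),(.125,.12,.008)),z(D,285,130,5,(553,540),(.125,-.15,.008)),z(D,285,130,5,(173,548),(-.125,-.15,.008))]
for n,o in(("all",ob),("S",ob[:2]),("D",ob[2:])): print("saddle",n,*fit(o,[.6,0,0]))
oS=[(168,225,.025,-.035,.058),(258,145,-.025,-.035,.058),(190,240,.025,-.025,.058),(310,300,.025,.025,.058),(410,205,-.025,.035,.058),(350,405,.025,.035,0),(432,322,-.025,.035,0)]
oD=[(275,390,-.025,-.035,.058),(455,398,.025,-.035,.058),(275,357,-.025,-.025,.058),(458,370,.025,-.025,.058),(295,190,-.025,.035,.058),(468,203,.025,.035,.058),(273,507,-.025,-.035,0),(443,520,.025,-.035,0)]
A=[z(S,205,140,10,o[:2],o[2:]) for o in oS];B=[z(D,290,260,10,o[:2],o[2:]) for o in oD]
for n,o in(("all",A+B),("S",A),("D",B)): print("cradle",n,*fit(o,[.55,-.3,0]))
# block ends
o=[z(D,290,260,10,(272,230),(-.034,.022,.056)),z(D,290,260,10,(476,240),(.034,.022,.056)),z(S,205,140,10,(190,252),(.034,-.022,.056)),z(S,205,140,10,(303,293),(.034,.022,.056))]
print("block",*fit(o,[.55,-.3,0]))
tS=[(208,42,-.12,-.08),(528,155,-.12,.08),(48,422,.12,-.08),(408,550,.12,.08)]
tD=[(48,42,-.12,.08),(350,47,.12,.08),(352,172,.12,-.08),(36,167,-.12,-.08)]
A=[z(S,380,190,7,o[:2],o[2:]+(.026,)) for o in tS];B=[z(D,285,130,5,o[:2],o[2:]+(.026,)) for o in tD]
for n,o in(("all",A+B),("S",A),("D",B)): print("tray",n,*fit(o,[.55,.3,0]))
for n,c,uv,h in [("tape",S,(213,222),.045),("core",S,(293,153),.06),("core",D,(288,241),.06),("tape",D,(413,268),.045),("rC",S,(248,274),.1),("rD",S,(305,285),.1),("rE",S,(391,269),.1),("r4",S,(485,225),.1),("r5",S,(184,157),.1),("r6d",D,(356,333),.1)]: print(n,ray(c,uv,h)[:2])
E
```

```text
saddle all [0.595  0.0374 0.0074] [[-0.  -0.9]
 [ 0.3 -1.3]
 [ 0.1 -0.2]
 [ 0.4 -0. ]
 [ 1.2 -1.1]
 [ 0.1  0.5]]
saddle S [0.6    0.0389 0.0043] [[-0.   0.1]
 [ 0.  -0.1]]
saddle D [0.5935 0.0367 0.0003] [[-0.1 -0.3]
 [ 0.3  0.3]
 [ 0.5 -0.7]
 [-0.7  0.5]]
cradle all [ 0.4823 -0.3511 -0.1494] [[ 0.3 -0.5]
 [-0.  -1. ]
 [ 0.3 -1. ]
 [-0.3 -2.1]
 [ 0.4 -0.3]
 [ 0.4 -0.4]
 [ 0.4 -0.8]
 [ 0.  -0.5]
 [ 0.1  0.2]
 [ 0.4 -0.1]
 [ 0.1  0. ]
 [ 0.6 -0.2]
 [ 0.7 -0.2]
 [ 0.3  0.3]
 [ 0.9  0.5]]
cradle S [ 0.4863 -0.3499 -0.1432] [[ 0.   0.4]
 [-0.3 -0.2]
 [ 0.1 -0.2]
 [-0.5 -1.2]
 [ 0.2  0.5]
 [ 0.3  0.4]
 [ 0.2 -0. ]]
cradle D [ 0.481  -0.351  -0.1343] [[-0.3 -0.4]
 [-0.2  0.1]
 [ 0.1  0. ]
 [-0.2 -0.1]
 [-0.1 -0.2]
 [ 0.1 -0.3]
 [ 0.   0.4]
 [ 0.6  0.4]]
block [ 0.4799 -0.3506 -0.0847] [[-2.1  0. ]
 [ 1.4 -0.3]
 [ 0.2  0.1]
 [-0.6 -0.1]]
tray all [ 0.5129  0.3379 -0.0765] [[-0.2 -1. ]
 [ 1.  -1.3]
 [ 0.  -1. ]
 [ 0.5  0.5]
 [ 0.4  0.3]
 [ 0.6  0.2]
 [ 1.2  0.2]
 [ 0.   0.2]]
tray S [ 0.516   0.3376 -0.0768] [[-0.5 -0.3]
 [ 0.7 -0.6]
 [-0.3 -0.2]
 [ 0.2  1.4]]
tray D [ 0.5109  0.3395 -0.0782] [[-0.1  0. ]
 [ 0.1  0. ]
 [ 0.6 -0. ]
 [-0.5 -0.1]]
tape [ 0.7377 -0.2872]
core [ 0.3727 -0.1681]
core [ 0.3731 -0.1637]
tape [ 0.7403 -0.2773]
rC [ 0.8864 -0.078 ]
rD [0.8617 0.0778]
rE [0.7341 0.2789]
r4 [0.4904 0.5048]
r5 [ 0.5631 -0.4929]
r6d [ 0.5436 -0.5263]
```

```bash
cat >> h.py <<'E'
def yawof(s):
    z=R.from_quat(s["eef_rot"]).as_matrix()[:,2]; return np.arctan2(z[1],z[0])
def plan(pos,yaw=None,s=None):
    """yaw: direction of tool z (mod pi) in world; tool down"""
    from bench import read_state
    s=s or read_state(); Rm=R.from_quat(s["eef_rot"]).as_matrix()
    d=Rm.T@(np.array(pos)-s["ee_pos"])*1000
    y0=yawof(s); yaw=y0 if yaw is None else yaw
    k=(yaw-y0+np.pi/2)%np.pi-np.pi/2; yaw=y0+k
    Z=np.array([np.cos(yaw),np.sin(yaw),0]);X=np.array([0,0,-1.]);T=np.c_[X,np.cross(Z,X),Z]
    rv=R.from_matrix(Rm.T@T).as_rotvec()
    print("t",round(s["time"],2),"from",np.round(s["ee_pos"],4),"yaw",round(y0,4),"shift",np.round(d,1),"rot",np.round(rv,3),"j7",round(s["joint_positions"][6],2))
E
python3 - <<'E'
from h import *
plan((.56,.1,.25),-.14); plan((.483,-.35,.2),-.14)
E
```

```text
t 0.15 from [0.2716 0.5626 0.2219] yaw 1.121 shift [ -27.7 -460.8 -291.2] rot [ 1.261e+00 -1.000e-03  1.000e-03] j7 -0.09
t 0.15 from [0.2716 0.5626 0.2219] yaw 1.121 shift [  22.8 -587.1 -729.9] rot [ 1.261e+00 -1.000e-03  1.000e-03] j7 -0.09
```

arm_command(
  targets=[
    [0,-28,-460,-290,0.6,0,0],
    [0,-28,-460,-290,0.6,0,0],
    [0,-28,-460,-290,0.6,0,0],
    [0,-28,-460,-290,0.6,0,0],
    [0,-28,-460,-290,1.26,0,0],
    [0,-28,-460,-290,1.26,0,0],
    [0,-28,-460,-290,1.26,0,0],
    [0,0,-500,-450,1.26,0,0],
    [0,10,-540,-550,1.26,0,0],
    [0,20,-587,-730,1.26,0,0],
  ],
)

```text
time: 1.15
ee_pos: [0.475, 0.116, 0.2312]
eef_rot: [0.05, 0.705, -0.05, 0.705]
ft_force: [1.1, 0.3, 0.6]
width: 0.0869
```

Run:
```python
from h import *
plan((.483,-.35,.2),-.14)
```

```text
t 1.15 from [0.475  0.116  0.2312] yaw -0.1418 shift [  31.2 -460.2   73.7] rot [-0.002  0.     0.   ] j7 -0.47
```

arm_command(
  targets=[
    [0,31,-460,74,0,0,0],
    [0,31,-460,74,0,0,0],
    [0,31,-460,74,0,0,0],
    [0,31,-460,74,0,0,0],
    [0,31,-460,74,0,0,0],
    [0,31,-460,74,0,0,0],
    [0,31,-460,74,0,0,0],
    [0,31,-460,74,0,0,0],
    [0,31,-460,74,0,0,0],
    [0,31,-460,74,0,0,0],
  ],
)

```text
time: 2.15
ee_pos: [0.4823, -0.3526, 0.1999]
eef_rot: [0.05, 0.706, -0.052, 0.705]
ft_force: [-0.3, -0.5, 0.0]
width: 0.087
```

```bash
cat >> h.py <<'E'
def snap(n,name):
    from bench import read_state,camera
    import json
    s=read_state(); im=camera(n)[:,:,::-1]; cv2.imwrite(f"pics/{name}.png",im)
    json.dump({k:np.asarray(v).tolist() for k,v in s.items()},open(f"pics/{name}.json","w")); return s
def load(name):
    import json; return json.load(open(f"pics/{name}.json"))
E
python3 - <<'E'
from h import *
s=snap("wrist","w1");plan((.483,-.35,.2),-.14,s)
E
```

```text
t 2.15 from [ 0.4823 -0.3526  0.1999] yaw -0.1441 shift [-0.1  2.7  0.3] rot [-0.004 -0.001  0.002] j7 0.61
```

View pics/w1.png

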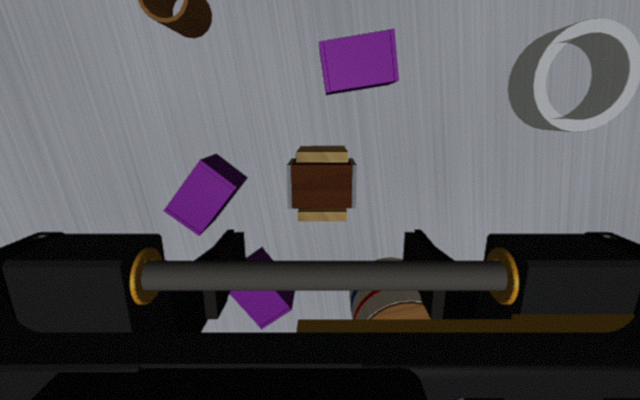

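The wrist view shows the cradle with the dark block centred at about (322,184), nearly aligned with the image axes. I'll zoom for edges.

Run:
```python
from h import *
zoom("pics/w1.png","pics/z6.png",275,135,100,90,7)
s=load("w1");c=cam("wrist",s)
```

```text
(no output)
```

View pics/z6.png

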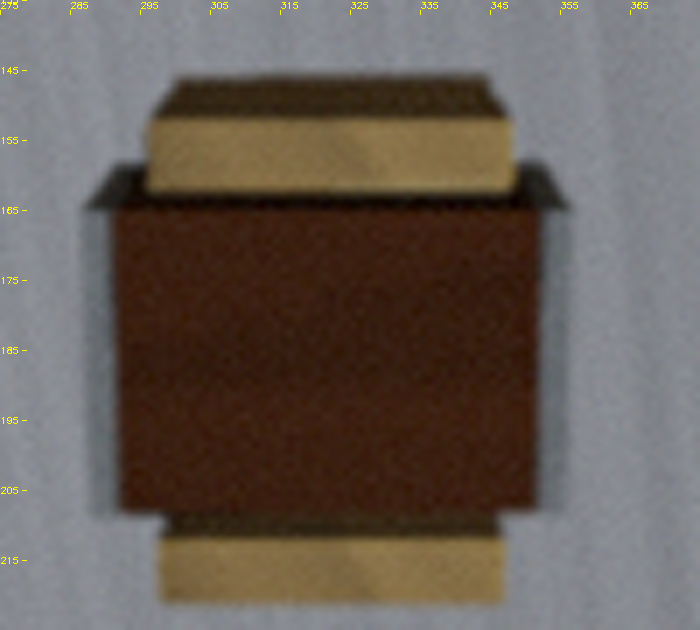

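Run:
```python
from h import *
np.set_printoptions(suppress=True,precision=4)
s=load("w1");c=cam("wrist",s)
g=lambda x,y:np.array([275+x/7-.5,135+y/7-.5])
ob=[(c,g(85,208),(-.034,.022,.056)),(c,g(570,208),(.034,.022,.056)),(c,g(90,513),(-.034,-.022,.056)),(c,g(565,513),(.034,-.022,.056))]
print("block",*fit(ob,[.48,-.35,-.14]))
ob=[(c,g(x,y),L) for x,y,L in [(150,118,(-.025,.035,.058)),(510,118,(.025,.035,.058)),(145,192,(-.025,.025,.058)),(515,192,(.025,.025,.058)),(160,538,(-.025,-.025,.058)),(503,538,(.025,-.025,.058)),(160,604,(-.025,-.035,.058)),(503,604,(.025,-.035,.058))]]
p,r=fit(ob,[.48,-.35,-.14]);print("cradle",p,r)
plan((p[0],p[1],.14),p[2],s)
for n,uv in [("pur1",(361,60)),("pur2",(205,190))]: print(n,ray(c,uv,.04))
```

```text
block [ 0.4799 -0.3498 -0.1443] [[-0.7 -0.1]
 [ 0.6 -0.1]
 [-0.1  0.1]
 [ 0.1  0.1]]
cradle [ 0.4804 -0.3502 -0.1428] [[-0.7 -0.2]
 [ 0.7 -0.3]
 [ 0.3 -0.3]
 [-0.2 -0.3]
 [-0.6  0.3]
 [ 0.6  0.3]
 [-0.4  0.4]
 [ 0.4  0.3]]
t 2.15 from [ 0.4823 -0.3526  0.1999] yaw -0.1441 shift [59.9  2.3 -2.2] rot [-0.001 -0.001  0.002] j7 0.61
pur1 [ 0.5335 -0.2392  0.04  ]
pur2 [ 0.3595 -0.3399  0.04  ]
```

arm_command(
  targets=[
    [0,40,2.3,-2.2,0,0,0],
    [0,80,2.3,-2.2,0,0,0],
    [0,115,2.3,-2.2,0,0,0],
    [0,140,2.3,-2.2,0,0,0],
    [0,160,2.3,-2.2,0,0,0],
    [0,175,2.3,-2.2,0,0,0],
    [0,183,2.3,-2.2,0,0,0],
    [0,183,2.3,-2.2,0,0,0],
  ],
  newtons=30,
)

```text
time: 3.0
ee_pos: [0.4823, -0.3445, 0.0169]
eef_rot: [0.049, 0.706, -0.049, 0.705]
ft_force: [0.1, 1.2, 0.4]
width: 0.087
```

arm_command(
  targets=[
    [255,0,0,0,0,0,0],
    [255,0,0,0,0,0,0],
    [255,0,0,0,0,0,0],
    [255,0,0,0,0,0,0],
    [255,0,0,0,0,0,0],
  ],
)

```text
time: 3.5
ee_pos: [0.4827, -0.3452, 0.0181]
eef_rot: [0.049, 0.705, -0.049, 0.706]
ft_force: [-2.7, 1.2, 5.3]
width: 0.068
```

arm_command(
  targets=[
    [255,-15,0,0,0,0,0],
    [255,-40,0,0,0,0,0],
    [255,-80,0,0,0,0,0],
    [255,-120,0,0,0,0,0],
    [255,-120,0,0,0,0,0],
    [255,-120,0,0,0,0,0],
  ],
)

```text
time: 4.1
ee_pos: [0.4829, -0.345, 0.1385]
eef_rot: [0.049, 0.705, -0.049, 0.706]
ft_force: [-1.0, -0.2, -3.7]
width: 0.0678
```

Run:
```python
from h import *
s=snap("wrist","w2")
print(s["width"]);plan((.594,-.068,.15),1.57,s);plan((.594,-.068,.15),1.55,s)
```

```text
0.06776071706562237
t 4.1 from [ 0.4829 -0.345   0.1385] yaw -0.1389 shift [-11.3 289.7  71.7] rot [ 1.433e+00  2.000e-03 -1.000e-03] j7 0.64
t 4.1 from [ 0.4829 -0.345   0.1385] yaw -0.1389 shift [-11.3 289.7  71.7] rot [ 1.453e+00  2.000e-03 -1.000e-03] j7 0.64
```

View pics/w2.png

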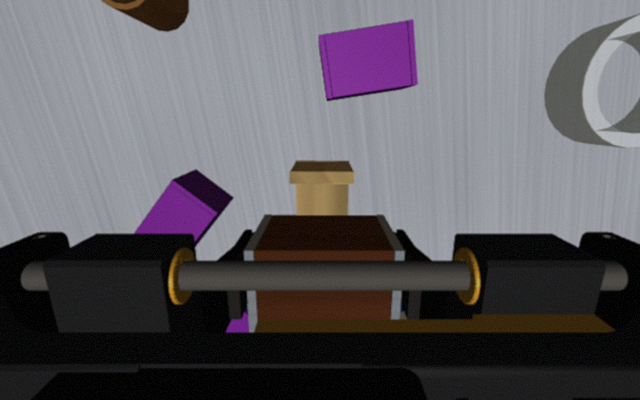

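arm_command(
  targets=[
    [255,-11,40,10,0.14,0,0],
    [255,-11,75,20,0.28,0,0],
    [255,-11,110,30,0.42,0,0],
    [255,-11,145,40,0.56,0,0],
    [255,-11,180,50,0.7,0,0],
    [255,-11,210,60,0.84,0,0],
    [255,-11,240,65,0.98,0,0],
    [255,-11,265,70,1.12,0,0],
    [255,-11,280,72,1.26,0,0],
    [255,-11,290,72,1.4,0,0],
  ],
)

```text
time: 5.15
ee_pos: [0.5935, -0.0657, 0.1467]
eef_rot: [0.492, 0.508, -0.494, 0.506]
ft_force: [-0.3, 0.4, -2.5]
width: 0.0678
```

arm_command(
  targets=[
    [255,0,0,0,0.033,0,0],
    [255,0,0,0,0.033,0,0],
    [255,0,0,0,0.033,0,0],
    [255,0,0,0,0.033,0,0],
  ],
)

```text
time: 5.55
ee_pos: [0.5937, -0.0687, 0.1484]
eef_rot: [-0.5, -0.5, 0.5, -0.5]
ft_force: [0.4, 0.3, -1.8]
width: 0.0676
```

Run:
```python
from h import *
s=snap("wrist","w3");snap("side","s3")
plan((.594,-.068,.15),1.57,s)
```

```text
t 5.55 from [ 0.5937 -0.0687  0.1484] yaw -1.5714 shift [-1.6  0.3 -0.7] rot [ 0. -0.  0.] j7 -1.21
```

View pics/w3.png

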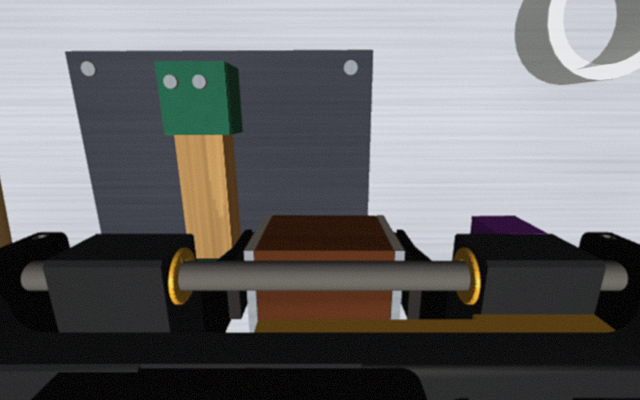

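View pics/s3.png

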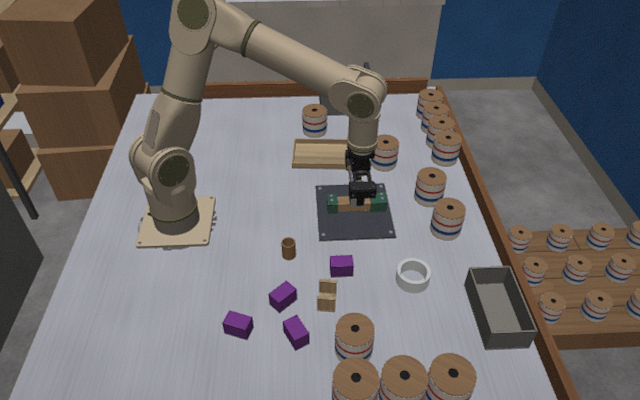

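Run:
```python
from h import *
np.set_printoptions(suppress=True,precision=4)
zoom("pics/w3.png","pics/z7.png",55,40,190,140,4)
zoom("pics/w3.png","pics/z7b.png",330,40,60,40,10)
s=load("w3");c=cam("wrist",s)
print(fit([(c,(66,51),(.125,.12,.008)),(c,(372.5,50),(.125,-.15,.008))],[.595,.037,0]))
```

```text
(array([0.5927, 0.0377, 0.0029]), array([[-1.8,  0.2],
       [ 1.8,  0. ]]))
```

View pics/z7.png

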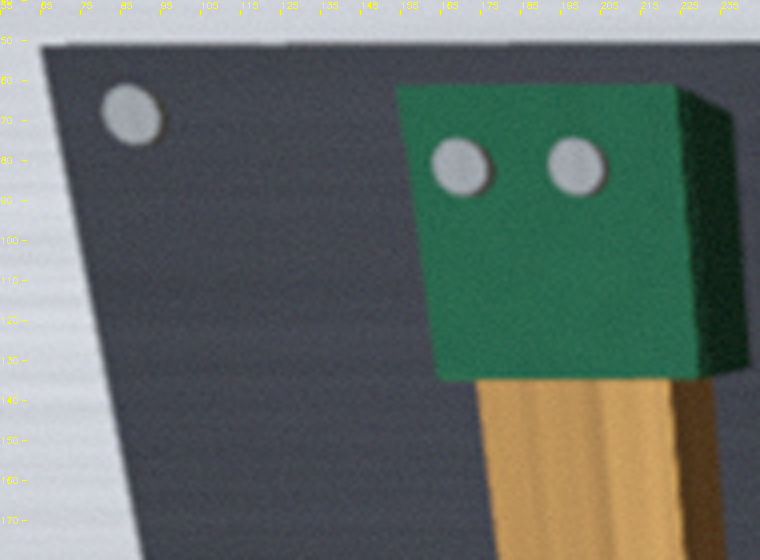

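Run:
```python
from h import *
np.set_printoptions(suppress=True,precision=4)
s=load("w3");c=cam("wrist",s)
o=[(c,(164.5,134.5),(.055,.022,.05)),(c,(229,134.5),(.055,-.031,.05))]
p=fit(o,[.595,.037,0]);print(p)
print(fit(o+[(c,(66,51),(.125,.12,.008)),(c,(372.5,50),(.125,-.15,.008))],[.595,.037,0]))
for uv in [(164.5,134.5),(229,134.5)]:print(ray(c,uv,.05))
for uv in [(174,134.5),(222,134.5),(179,178),(226,178)]:print(ray(c,uv,.042))
```

```text
(array([0.5937, 0.038 , 0.0016]), array([[-0.9,  0.1],
       [ 0.9, -0.1]]))
(array([0.5932, 0.0379, 0.0026]), array([[-0.8,  0.8],
       [ 0.9,  0.6],
       [-2.2, -0.5],
       [ 1.5, -0.5]]))
[0.6487 0.0594 0.05  ]
[0.6487 0.0078 0.05  ]
[0.6482 0.0555 0.042 ]
[0.6482 0.0159 0.042 ]
[0.6117 0.0557 0.042 ]
[0.6117 0.0156 0.042 ]
```

arm_command(
  targets=[
    [255,40,4.5,0,0,0,0],
    [255,75,4.5,0,0,0,0],
    [255,100,4.5,0,0,0,0],
    [255,115,4.5,0,0,0,0],
    [255,122,4.5,0,0,0,0],
    [255,125,4.5,0,0,0,0],
    [255,126,4.5,0,0,0,0],
    [255,127,4.5,0,0,0,0],
    [255,127,4.5,0,0,0,0],
    [255,127,4.5,0,0,0,0],
  ],
)

```text
time: 6.65
ee_pos: [0.5988, -0.0677, 0.022]
eef_rot: [0.501, 0.5, -0.5, 0.5]
ft_force: [1.0, 0.3, -1.7]
width: 0.0679
```

arm_command(
  targets=[
    [255,1,0,0,0,0,0],
    [255,2,0,0,0,0,0],
    [255,2,0,0,0,0,0],
  ],
)

```text
time: 6.95
ee_pos: [0.5987, -0.0677, 0.0202]
eef_rot: [0.501, 0.5, -0.5, 0.5]
ft_force: [-3.2, 1.9, 6.2]
width: 0.0681
```

Contact (6 N up). Release, wait, rise.

arm_command(
  targets=[
    [0,0,0,0,0,0,0],
    [0,0,0,0,0,0,0],
    [0,0,0,0,0,0,0],
    [0,0,0,0,0,0,0],
    [0,0,0,0,0,0,0],
    [0,-40,0,0,0,0,0],
    [0,-80,0,0,0,0,0],
    [0,-110,0,0,0,0,0],
    [0,-110,0,0,0,0,0],
    [0,-110,0,0,0,0,0],
  ],
)

```text
time: 7.95
ee_pos: [0.5988, -0.0675, 0.1297]
eef_rot: [0.501, 0.5, -0.5, 0.5]
ft_force: [-1.6, -0.1, -0.8]
width: 0.0871
```

arm_command(
  targets=[
    [0,0,0,0,-0.14,0,0],
    [0,0,0,0,-0.29,0,0],
    [0,0,0,0,-0.43,0,0],
    [0,0,0,0,-0.58,0,0],
    [0,0,0,0,-0.72,0,0],
    [0,0,0,0,-0.87,0,0],
    [0,0,0,0,-1.01,0,0],
    [0,0,0,0,-1.16,0,0],
    [0,0,0,0,-1.3,0,0],
    [0,0,0,0,-1.45,0,0],
  ],
)

```text
time: 8.95
ee_pos: [0.5977, -0.0675, 0.1278]
eef_rot: [0.041, 0.707, -0.041, 0.705]
ft_force: [0.2, 0.3, 0.2]
width: 0.087
```

arm_command(
  targets=[
    [0,0,0,0,-0.12,0,0],
    [0,0,0,0,-0.12,0,0],
    [0,0,0,0,-0.12,0,0],
    [0,0,0,0,-0.12,0,0],
    [0,0,0,0,-0.12,0,0],
  ],
)

```text
time: 9.45
ee_pos: [0.5984, -0.0677, 0.1292]
eef_rot: [0.001, 0.707, -0.001, 0.707]
ft_force: [-0.9, 0.8, 0.6]
width: 0.0867
```

Run:
```python
from h import *
s=snap("wrist","w4")
plan((.594,-.068,.15),0,s)
```

```text
t 9.45 from [ 0.5984 -0.0677  0.1292] yaw -0.0036 shift [-20.8  -0.3  -4.4] rot [-0.004 -0.     0.   ] j7 0.23
```

View pics/w4.png

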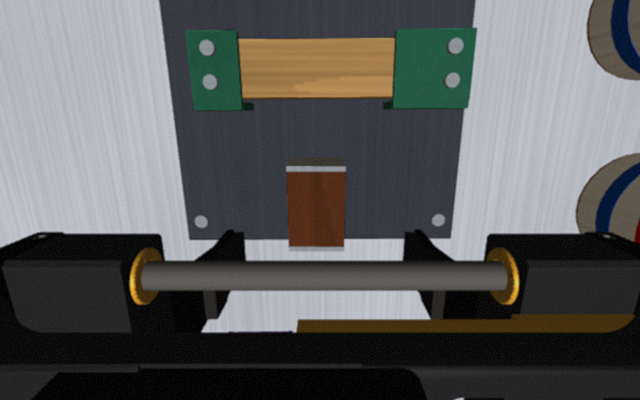

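Block stands flat on the plate at px (287–346, 166–250), square to the bar, which is still under both keepers. Measuring it.

Run:
```python
from h import *
np.set_printoptions(suppress=True,precision=4)
s=load("w4");c=cam("wrist",s)
zoom("pics/w4.png","pics/z8.png",270,150,95,110,5)
p,r=fit([(c,(286.5,165.5),(-.022,.034,.058)),(c,(346,165.5),(.022,.034,.058)),(c,(289,250),(-.022,-.034,.058)),(c,(344,250),(.022,-.034,.058))],[.59,-.06,0]);print(p,r)
o=[(c,uv,L) for uv,L in [((238.5,30.5),(-.055,.022,.05)),((243,109),(-.055,-.031,.05)),((396.5,28),(.055,.022,.05)),((393,107.5),(.055,-.031,.05))]]
print("saddle",fit(o,[.59,.038,0]))
for uv in[(270,98.5),(370,97.5)]:print(ray(c,uv,.042))
plan((p[0],p[1],.02),p[2],s)
```

```text
[ 0.5927 -0.0663 -0.006 ] [[-0.2 -0.5]
 [ 0.2 -0.4]
 [-0.3  0.5]
 [ 0.4  0.6]]
saddle (array([0.5942, 0.0382, 0.0084]), array([[-2.1, -0.9],
       [-0.5,  1.2],
       [ 1. , -0.5],
       [ 0.9,  0.8]]))
[0.5586 0.0151 0.042 ]
[0.6329 0.0156 0.042 ]
t 9.45 from [ 0.5984 -0.0677  0.1292] yaw -0.0036 shift [109.2   1.4  -5.7] rot [ 0.002 -0.     0.   ] j7 0.23
```

View pics/z8.png

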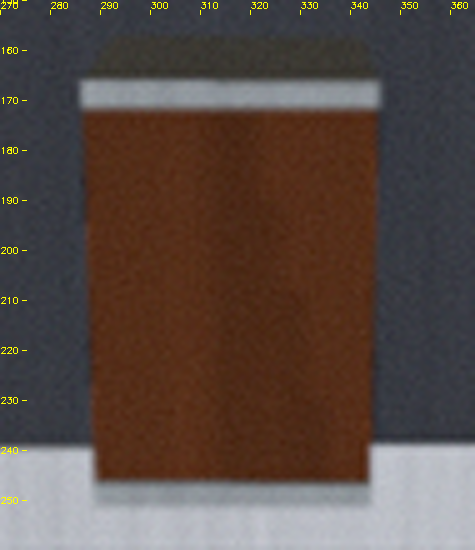

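arm_command(
  targets=[
    [0,35,-2.3,-5.7,0,0,0],
    [0,65,-2.3,-5.7,0,0,0],
    [0,88,-2.3,-5.7,0,0,0],
    [0,100,-2.3,-5.7,0,0,0],
    [0,106,-2.3,-5.7,0,0,0],
    [0,108,-2.3,-5.7,0,0,0],
    [0,108,-2.3,-5.7,0,0,0],
    [0,108,-2.3,-5.7,0,0,0],
  ],
  newtons=50,
)

```text
time: 10.3
ee_pos: [0.5935, -0.0701, 0.0225]
eef_rot: [0.001, 0.707, -0.001, 0.708]
ft_force: [-0.4, -0.8, 0.4]
width: 0.0868
```

arm_command(
  targets=[
    [255,0,0,0,0,0,0],
    [255,0,0,0,0,0,0],
    [255,0,0,0,0,0,0],
    [255,0,0,0,0,0,0],
    [255,0,0,0,0,0,0],
    [255,0,0,0,0,0,0],
    [255,0,0,0,0,0,0],
  ],
)

```text
time: 11.0
ee_pos: [0.5928, -0.07, 0.0215]
eef_rot: [0.001, 0.707, -0.001, 0.707]
ft_force: [-0.5, 0.5, -0.1]
width: 0.0438
```

arm_command(
  targets=[
    [255,-3,0,0,0,0,0],
    [255,-3,0,0,0,0,0],
    [255,-3,15,0,0,0,0],
    [255,-3,30,0,0,0,0],
    [255,-3,38,0,0,0,0],
    [255,-3,43,0,0,0,0],
    [255,-3,48,0,0,0,0],
    [255,-3,53,0,0,0,0],
    [255,-3,58,0,0,0,0],
    [255,-3,63,0,0,0,0],
  ],
)

```text
time: 12.0
ee_pos: [0.5928, -0.0129, 0.0249]
eef_rot: [0.0, 0.707, -0.004, 0.707]
ft_force: [-1.4, -15.5, 0.9]
width: 0.0438
```

Run:
```python
from h import *
s=snap("wrist","w5")
```

```text
(no output)
```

View pics/w5.png

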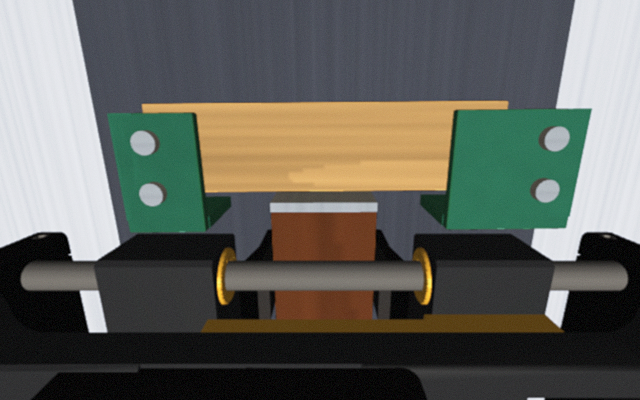

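The bar (px 143–508, top edge row ~103) is sliding out square, 15 N. Continuing.

arm_command(
  targets=[
    [255,0,5,0,0,0,0],
    [255,0,10,0,0,0,0],
    [255,0,15,0,0,0,0],
    [255,0,20,0,0,0,0],
    [255,0,25,0,0,0,0],
    [255,0,30,0,0,0,0],
    [255,0,35,0,0,0,0],
    [255,0,40,0,0,0,0],
    [255,0,44,0,0,0,0],
    [255,0,44,0,0,0,0],
  ],
)

```text
time: 13.05
ee_pos: [0.5931, 0.0382, 0.0245]
eef_rot: [0.0, 0.707, 0.0, 0.707]
ft_force: [0.8, -0.4, -2.4]
width: 0.0431
```

Run:
```python
from h import *
s=snap("wrist","w6"); snap("scene","c6")
zoom("pics/c6.png","pics/z9.png",260,180,110,85,7)
```

```text
(no output)
```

View pics/w6.png

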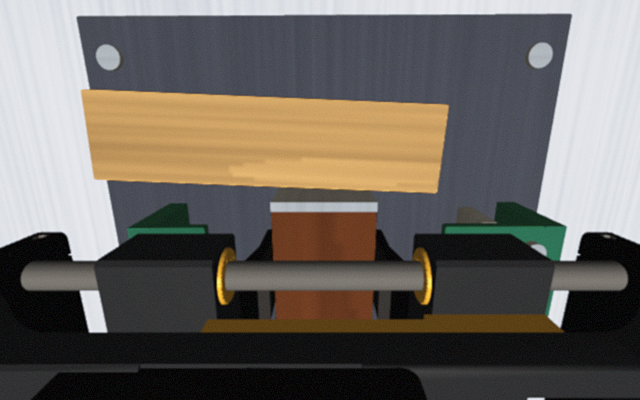

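View pics/z9.png

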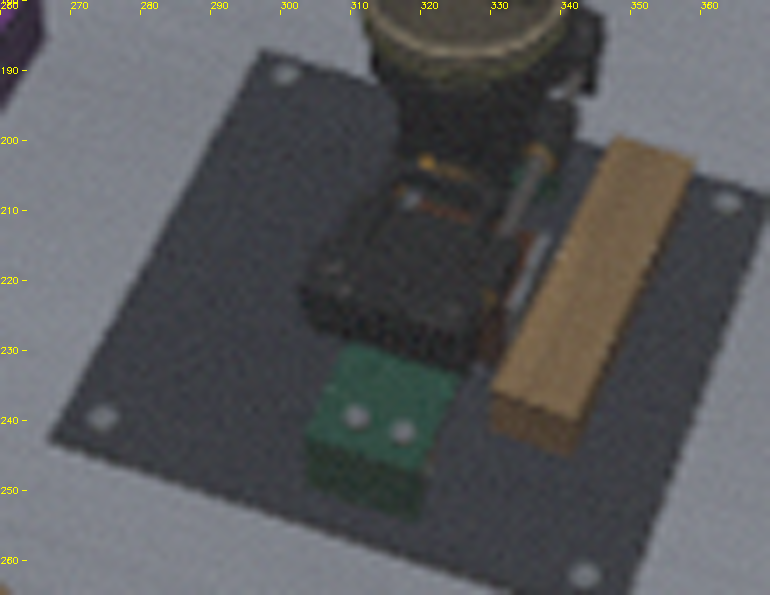

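The bar is out: its corners are at (82,90), (448,104), (437,192), (95,180) in the wrist view, a little turned and moved to −x.

Run:
```python
from h import *
np.set_printoptions(suppress=True,precision=4)
s=load("w6");c=cam("wrist",s)
p,r=fit([(c,(82,90),(-.08,.02,.042)),(c,(448,104),(.08,.02,.042)),(c,(437,192),(.08,-.02,.042)),(c,(95,180),(-.08,-.02,.042))],[.57,.1,0]);print(p,r, "saddle y",p[1]-.038)
```

```text
[ 0.5675  0.0973 -0.0362] [[-3.2 -0.4]
 [ 3.2 -0.5]
 [ 2.1  1.2]
 [-1.9  1.2]] saddle y 0.05928725313803613
```

arm_command(
  targets=[
    [255,0,-20,0,0,0,0],
    [255,0,-55,0,0,0,0],
    [255,0,-90,0,0,0,0],
    [255,0,-103,0,0,0,0],
    [255,0,-108,0,0,0,0],
    [255,1,-108,0,0,0,0],
    [255,2,-108,0,0,0,0],
    [255,2.5,-108,0,0,0,0],
    [255,2.5,-108,0,0,0,0],
  ],
)

```text
time: 14.05
ee_pos: [0.5929, -0.0698, 0.0218]
eef_rot: [0.0, 0.707, 0.0, 0.707]
ft_force: [1.1, 0.1, -2.9]
width: 0.0436
```

arm_command(
  targets=[
    [255,0.7,0,0,0,0,0],
    [255,1.4,0,0,0,0,0],
    [255,1.4,0,0,0,0,0],
  ],
)

```text
time: 14.35
ee_pos: [0.5931, -0.0703, 0.0214]
eef_rot: [0.001, 0.707, -0.0, 0.707]
ft_force: [-3.4, 2.5, 7.8]
width: 0.0433
```

arm_command(
  targets=[
    [0,0,0,0,0,0,0],
    [0,0,0,0,0,0,0],
    [0,0,0,0,0,0,0],
    [0,0,0,0,0,0,0],
    [0,0,0,0,0,0,0],
    [0,-40,0,0,0,0,0],
    [0,-85,0,0,0,0,0],
    [0,-130,0,0,0,0,0],
    [0,-140,0,0,0,0,0],
    [0,-140,0,0,0,0,0],
  ],
)

```text
time: 15.35
ee_pos: [0.5939, -0.0711, 0.1624]
eef_rot: [0.001, 0.706, -0.0, 0.708]
ft_force: [0.0, -0.9, -0.2]
width: 0.0868
```

Run:
```python
from h import *
s=snap("wrist","w7")
plan((.5675,.0973,.16),1.571-.036,s)
```

```text
t 15.35 from [ 0.5939 -0.0711  0.1624] yaw -0.0019 shift [  2.4 168.4 -26.7] rot [-1.537  0.003  0.002] j7 0.22
```

View pics/w7.png

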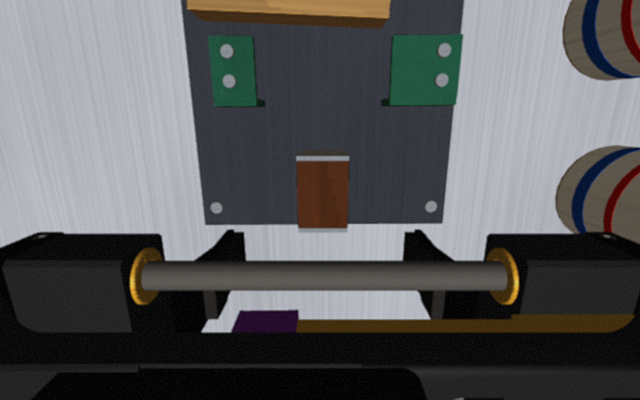

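arm_command(
  targets=[
    [0,0,30,-5,-0.14,0,0],
    [0,0,60,-10,-0.29,0,0],
    [0,0,90,-15,-0.43,0,0],
    [0,0,120,-20,-0.58,0,0],
    [0,0,145,-25,-0.72,0,0],
    [0,0,165,-27,-0.87,0,0],
    [0,0,168,-27,-1.01,0,0],
    [0,0,168,-27,-1.16,0,0],
    [0,0,168,-27,-1.3,0,0],
    [0,0,168,-27,-1.45,0,0],
  ],
)

```text
time: 16.4
ee_pos: [0.565, 0.097, 0.1581]
eef_rot: [-0.469, 0.529, 0.471, 0.527]
ft_force: [-0.5, 0.1, 0.3]
width: 0.0868
```

arm_command(
  targets=[
    [0,20,0,0,-0.09,0,0],
    [0,20,0,0,-0.09,0,0],
    [0,20,0,0,-0.09,0,0],
    [0,20,0,0,-0.09,0,0],
    [0,20,0,0,-0.09,0,0],
  ],
)

```text
time: 16.9
ee_pos: [0.5664, 0.0971, 0.141]
eef_rot: [-0.491, 0.508, 0.491, 0.509]
ft_force: [-1.1, -0.3, 0.3]
width: 0.0871
```

Run:
```python
from h import *
s=snap("wrist","w8")
plan((.5675,.0973,.013),1.571-.036,s)
```

```text
t 16.9 from [0.5664 0.0971 0.141 ] yaw 1.5367 shift [128.   -1.1   0.2] rot [0.002 0.    0.   ] j7 1.37
```

View pics/w8.png

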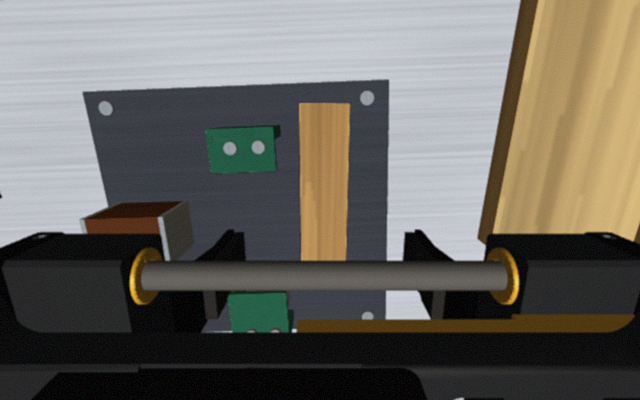

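Run:
```python
from h import *
s=load("w8");c=cam("wrist",s)
a=ray(c,(300,103),.042);b=ray(c,(350,103.5),.042);e=ray(c,(301.5,230),.042);f=ray(c,(348,230),.042)
print(a,b,e,f); m=(a+b)/2; n=(e+f)/2; d=(n-m)/np.linalg.norm(n-m); print("ctr",m+d*.08,np.arctan2(d[1],d[0]),np.linalg.norm(a-b),np.linalg.norm(e-f))
```

```text
[0.48666238 0.08185139 0.042     ] [0.48836028 0.12091482 0.042     ] [0.59223074 0.07749599 0.042     ] [0.59360748 0.11788163 0.042     ]
ctr [0.56746224 0.09858102 0.042     ] -0.03503330837971613 0.039100308975517764 0.04040909466631928
```

arm_command(
  targets=[
    [0,40,-1,1,0,0,0],
    [0,75,-1,1,0,0,0],
    [0,100,-1,1,0,0,0],
    [0,115,-1,1,0,0,0],
    [0,124,-1,1,0,0,0],
    [0,128,-1,1,0,0,0],
    [0,128,-1,1,0,0,0],
    [0,128,-1,1,0,0,0],
  ],
  newtons=30,
)

```text
time: 17.75
ee_pos: [0.5679, 0.0981, 0.0137]
eef_rot: [-0.492, 0.508, 0.491, 0.509]
ft_force: [0.5, -0.5, -0.2]
width: 0.087
```

arm_command(
  targets=[
    [255,0,0,0,0,0,0],
    [255,0,0,0,0,0,0],
    [255,0,0,0,0,0,0],
    [255,0,0,0,0,0,0],
    [255,0,0,0,0,0,0],
    [255,0,0,0,0,0,0],
    [255,0,0,0,0,0,0],
  ],
)

```text
time: 18.45
ee_pos: [0.5672, 0.0979, 0.0126]
eef_rot: [-0.492, 0.508, 0.492, 0.508]
ft_force: [-0.5, 0.2, -0.6]
width: 0.04
```

arm_command(
  targets=[
    [255,-10,0,0,0,0,0],
    [255,-35,0,0,0,0,0],
    [255,-70,0,0,0,0,0],
    [255,-110,0,0,0,0,0],
    [255,-120,0,0,0,0,0],
    [255,-120,0,0,0,0,0],
    [255,-120,0,0,0,0,0],
  ],
)

```text
time: 19.15
ee_pos: [0.5665, 0.0979, 0.1316]
eef_rot: [-0.491, 0.508, 0.492, 0.508]
ft_force: [-0.3, 0.0, -2.6]
width: 0.0399
```

Run:
```python
from h import *
s=snap("wrist","w9")
plan((.513,.338,.13),1.571-.0775,s)
```

```text
t 19.15 from [0.5665 0.0979 0.1316] yaw 1.5382 shift [  1.6  61.3 238.2] rot [ 0.045 -0.    -0.001] j7 1.38
```

View pics/w9.png

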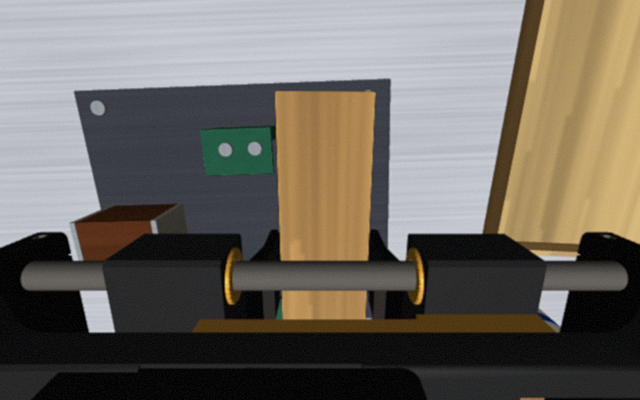

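arm_command(
  targets=[
    [255,0,8,30,0.01,0,0],
    [255,0,18,70,0.02,0,0],
    [255,0,30,115,0.03,0,0],
    [255,0,41,160,0.04,0,0],
    [255,0,51,200,0.045,0,0],
    [255,0,58,225,0.045,0,0],
    [255,0,61,238,0.045,0,0],
    [255,0,61,238,0.045,0,0],
    [255,0,61,238,0.045,0,0],
    [255,0,61,238,0.045,0,0],
  ],
)

```text
time: 20.2
ee_pos: [0.515, 0.3354, 0.1324]
eef_rot: [-0.48, 0.52, 0.479, 0.52]
ft_force: [0.1, 0.2, -1.8]
width: 0.0396
```

Run:
```python
from h import *
s=snap("wrist","w10");snap("side","s10")
plan((.512,.339,.011),1.571-.0775,s)
zoom("pics/s10.png","pics/z10.png",270,90,140,120,5)
```

```text
t 20.2 from [0.515  0.3354 0.1324] yaw 1.49 shift [121.4   3.3   3.5] rot [-0.004 -0.001  0.   ] j7 0.91
```

View pics/w10.png

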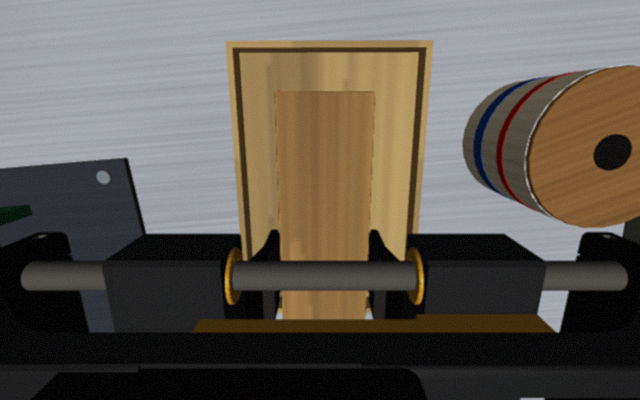

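View pics/z10.png

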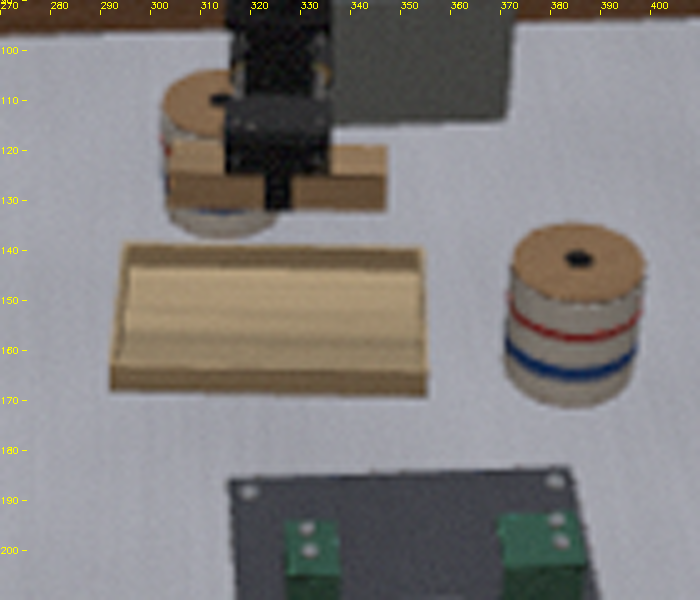

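arm_command(
  targets=[
    [255,35,3,3.5,0,0,0],
    [255,70,3,3.5,0,0,0],
    [255,95,3,3.5,0,0,0],
    [255,108,3,3.5,0,0,0],
    [255,115,3,3.5,0,0,0],
    [255,119,3,3.5,0,0,0],
    [255,120.5,3,3.5,0,0,0],
    [255,121,3,3.5,0,0,0],
    [255,121,3,3.5,0,0,0],
  ],
)

```text
time: 21.2
ee_pos: [0.5117, 0.3419, 0.0124]
eef_rot: [-0.48, 0.519, 0.48, 0.52]
ft_force: [-0.2, 0.6, -1.9]
width: 0.0395
```

arm_command(
  targets=[
    [255,1,0,0,0,0,0],
    [255,1.8,0,0,0,0,0],
    [255,1.8,0,0,0,0,0],
  ],
)

```text
time: 21.5
ee_pos: [0.5113, 0.3416, 0.0098]
eef_rot: [-0.48, 0.519, 0.48, 0.519]
ft_force: [0.3, 0.6, -2.7]
width: 0.0401
```

arm_command(
  targets=[
    [255,0.7,0,0,0,0,0],
    [255,1.2,0,0,0,0,0],
    [255,1.2,0,0,0,0,0],
  ],
)

```text
time: 21.8
ee_pos: [0.5113, 0.3416, 0.0096]
eef_rot: [-0.48, 0.519, 0.48, 0.519]
ft_force: [-4.0, -1.3, 8.9]
width: 0.0398
```

arm_command(
  targets=[
    [0,0,0,0,0,0,0],
    [0,0,0,0,0,0,0],
    [0,0,0,0,0,0,0],
    [0,0,0,0,0,0,0],
    [0,0,0,0,0,0,0],
    [0,-30,0,0,0,0,0],
    [0,-75,0,0,0,0,0],
    [0,-120,0,0,0,0,0],
    [0,-160,0,0,0,0,0],
    [0,-180,0,0,0,0,0],
  ],
)

```text
time: 22.8
ee_pos: [0.5125, 0.3422, 0.1929]
eef_rot: [-0.48, 0.517, 0.48, 0.521]
ft_force: [1.0, 0.6, -0.9]
width: 0.0873
```

Run:
```python
from h import *
s=snap("wrist","w11");snap("side","s11");snap("scene","c11")
```

```text
(no output)
```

View pics/w11.png

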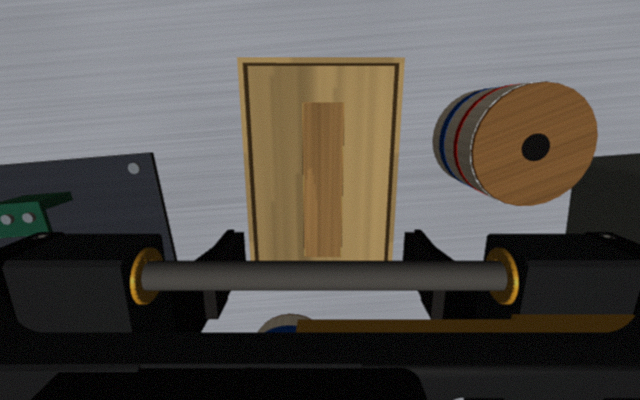

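View pics/s11.png

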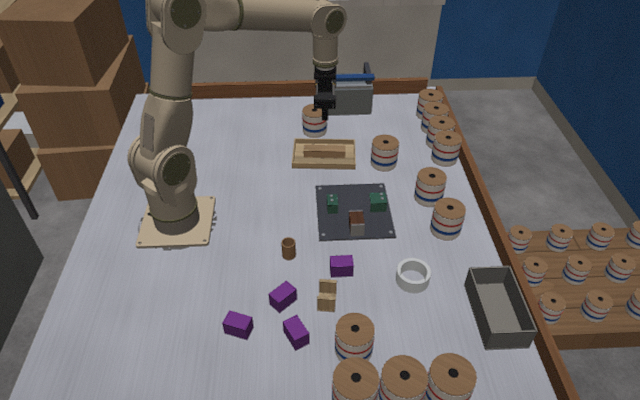

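View pics/c11.png

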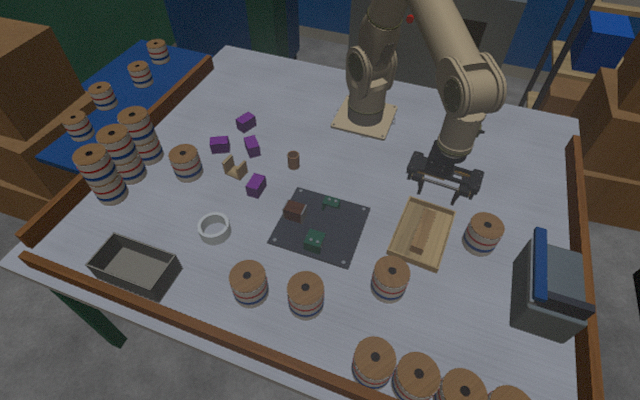

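The bar lies flat mid-tray (wrist px 302–344 × 102–257, side ~(324,151)). The block stands flat on the plate (side ~(357,222)), and the rolls, tape and core have not moved. Let the arm settle, then hand in.

arm_command(
  targets=[
    [0,0,0,0,0,0,0],
    [0,0,0,0,0,0,0],
    [0,0,0,0,0,0,0],
  ],
)

```text
time: 23.25
ee_pos: [0.5109, 0.3412, 0.1874]
eef_rot: [-0.48, 0.52, 0.48, 0.518]
ft_force: [-0.3, -0.1, -0.4]
width: 0.0872
```

```bash
python3 -c "
from bench import *
print(close_job())"
```

```text
the job is handed in; nothing more can be done
None
```

The job is done and handed in at about 23 s of the 69 s allowed; the hand-in gives no verdict, so I can only report my own checks.

**What I did:**
- **Block out:** I lifted it from the cradle by its steel ends, set it flat on the saddle plate, and took it again by its sides.
- **Bar knocked:** I pushed it with a steel end, reading about 15 N partway. It came out at roughly y = +59 mm in the saddle frame, above the 42 mm needed.
- **Put down:** the block went back flat on the plate. The bar was lifted, lowered to contact on the tray floor, and released.

**Last checks:** the three final pictures show the bar flat near the tray's middle, the block flat on the plate away from the bar, and the rolls, tape and core where they started. I judged all of this by eye and did not re-measure it.

**What disagreed:**
- The scene camera read x about 4–6 mm higher than the side and wrist cameras, so I relied on those two.
- The first end grasp was about 5 mm off-centre because I measured before the arm had settled; I corrected for it when setting the block down.
- When the sprung shoe let go, the bar jumped about 27 mm towards −x and turned about 2°, so I measured it again before grasping it.

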